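# Level the ramekin shelf with its screw foot and hold the spirit level down

### The arm

A 7-joint arm with a two-finger parallel gripper is mounted at the origin on a cart in front of the work surface, level with it; the furniture and walls round the work are solid. World frame = base frame: x ahead of the robot, y to its left, z up, the work surface at z = 0. Lengths are in m, angles in rad, forces in N, time in s.
With the tool pointing down it reaches from about 0.4 to 0.85 m from the base axis. Payload 4.5 kg.
Tool frame: the origin (TCP) lies where the fingers leave the gripper's body, on its centre line; the fingertips stand 64 mm ahead of it and the grasp point (between the pads) lies 45 mm ahead of it; z points along the fingers, y is the line along which they close (so a half turn about z gives the same grasp; the last joint's range is limited). The gripper opens to 88 mm and grips with 3 to 60 N. Pads are 18 mm wide; open, the fingers measure 123 mm over their backs; the gripper's body (75 mm by 187 mm) begins 45 mm behind the grasp point.
Start: joints at [-1.139, 0.689, -0.195, 1.565, 0.157, 0.902, -0.215], TCP at [0.242, 0.576, 0.303] pointing down, gripper open.
Joint ranges: [-3.01, 3.01], [-0.46, 2.08], [-1.47, 1.51], [0.13, 2.56], [-1, 4.14], [0.04, 2.09], [-2.66, 2.66]. Speed limits (rad/s): [2.57, 2.57, 3.14, 3.14, 3.14, 3.14, 3.14].

### API

Orientations are given as a unit quaternion [x, y, z, w].
In Python, from plant import r gives the robot as it stands.
- The arm moves only by the tool play_rows, never from a script. Its arguments are lists of equal length, an entry for each row: "translation": the shift along the tool's x, y, z in m, a list of three; "delta_rot": the turn, a rotation vector about the tool's x, y, z in degrees, a list of three; "grip": the opening, from -1 (shut) to 1 (fully open). In form: {"translation": [[x, y, z], ...], "delta_rot": [[rx, ry, rz], ...], "grip": [grip, ...]}. A call has 1 to 20 rows; each row shifts and turns the commanded pose from where the row before left it, along the tool's axes as they then stand; what a row does not reach is not made up. A row lasts 1/8 s, in which the tool goes at most 62.5 mm and 10.7 degrees, less where a joint would pass 70% of its speed; a pose out of reach is approached as far as the arm can. A call with a gripper value outside its range is refused whole. The fingers move at their own pace and stop on an object; "squeeze" is the grip in N (left out, the last holds). Time passes only in rows, so rows that do not move let the fingers close. It gives the time, the measured TCP pose, the force, the opening and the grip force at its end, in the units of the state.
- r.get_state(): the state, without advancing time (a new reading comes with each control period).
- r.snapshot(name): name is "scene" or "top"; returns the picture (420x560x3 uint8, blue, green, red); there is no depth.
- r.get_calibration(name): a dict with "intrinsics" (3x3 intrinsics, pixels), "eye" and "rotation" of the camera in the world. Camera axes: x right, y up, looking along -z (the intrinsics and any distortion apply to the point x, -y, -z); pixel columns grow to the right and rows downward; lengths in m; the calibration is good to about 2 mm. A picture is of the moment at which its call begins. get_calibration takes no time and is no camera call.
- r.finish_job(): hands the job in; it is judged then, once.
Trained networks look in the newest picture that a camera, given by its name, has taken for a name from the list of things; names that differ only in an ending like _2 or _b are one class to them, and where a whole thing is asked for, a point or a joint stands for the part that bears it (a point fixed in the world has none). Each returns a list of dicts, best first, with "confidence" (0 to 1); they miss things now and then, are a little off and sometimes report something else, mostly with a low value. They report only what shows in the picture. A call takes as long as a camera call.
- r.look_for(camera, target): "point" ([x, y, z] in m, in world coordinates, good to about 4 mm: the middle of the surface that is visible of it).
- r.silhouettes(camera, target): "pixels" (420x560 bool, what is visible of it).
The state is a dict: "clock": time; "q": joint angles; "qd": joint speeds; "joint_torque": joint torques, N m; "tool_pos": TCP position; "eef_rot": TCP orientation; "contact_force": force on the tool from outside, world axes, zero at the start; "moment": the same for the moment, N m; "opening": opening from 0.0 (shut) to 1.0 (fully open); "finger_force": force on a finger pad.
Only numpy, scipy, OpenCV 4.12 (cv2) and the standard library are available. Lean on these libraries where they do the work, as an engineer would, in place of code of your own. Each camera call takes 0.05 s, during which the arm holds its last target. There are 200 camera calls.

### The job

The little steel ramekin shelf is low at its screw-foot end. Gently stand the blue spirit level lengthwise on the middle of the shelf and let go of it, turn the black wing knob of the levelling foot until the bubble rests between the two black lines, then press the level down on the shelf with a light steady push of about 10 N and finish while still pressing, so that I can tighten the lock nut with the bubble centred. Leave the two ramekins and the timer where they stand.

Things in the scene. Friction and masses are not known exactly. Their poses are not given: they have to be found in the camera images.
- level: blue spirit level, a bar 180 x 28 x 36 mm along its x, y, z, about 0.32 kg, standing upright on the table at the start. Origin: centre of its underside; z up. Grip it anywhere across the 28 mm. From 32 mm to 90 mm either side of the middle its top is solid, flat and 28 mm wide, 36 mm above the underside: press there, for instance with one fingertip each side of the vial window.
- vial (a point): middle of the level's lime-green vial, on the level's middle, 26.5 mm above its underside, axes as the level's. The vial lies along x, 64 mm long, 14 mm thick, in a window in the top; two black lines round it, 17 mm apart, mark its middle.
- bubble (a joint): position of the pale bubble (12 mm long) along the level's x from the vial's middle, in m, growing towards the level's +x end, +-0.016 at most. It goes to the higher end, 12.5 mm per degree of slope, and settles in about 1.5 s. It lies between the lines while within +-0.0025.
- shelf: stainless shelf, 300 mm long, 90 mm deep, top 110 mm above the table. It stands fast and only tilts about the feet of the two plain legs at one end. Origin: on the table between those feet; y runs along the shelf to the screw-foot end, x across it, z square to the top, up.
- shelf_top (a point): middle of the shelf's flat top (300 x 90 mm); axes as the shelf's. At the start it slopes 0.4 to 0.8 degrees down to the screw foot (+y). Turning the foot's knob clockwise from above raises that end, 8 mm a turn on an arm of 320 mm: the bubble shifts about 2.85 mm per rad, towards +y. 1.9 to 3.4 rad are needed; 0.1 N m turns it and it stays where it is left.
- foot_grip (a point): on the levelling foot's upright axis, 185 mm from the shelf's middle, beyond its +y end; 150 mm above the table. The foot's knob is an upright black wing bar, 50 mm long along this point's x, 13 mm thick along its y, from 131 to 161 mm above the table; it turns with the point about the point's z (up) and keeps its height.
- ramekin_a: white porcelain ramekin, 69 mm across, 42 mm high, behind the shelf; origin at the centre of its underside. Leave alone.
- ramekin_b: second white ramekin, same size, in front of the shelf. Leave alone.
- timer: red and white kitchen timer, 66 mm across, 56 mm high, in front of the shelf; origin at the centre of its underside. Leave alone.

How it is judged:
By the outcome, as a careful person would: the job done as asked, in the order asked, and still so for the second after the job is handed in, while the arm keeps its last pose, push and grip.
It also fails if it takes over 72 s, if anything falls off the work surface, if the arm or the gripper's body presses on something with over 40 N, if the wrist force passes 120 N, or if a joint passes its speed limit or range.

## Working session

There is one attempt and no reset: what is moved stays moved. The work goes in short steps, Python scripts to look and compute and a tool call to move; the robot and the scene stay as the last step left them, time stands still between calls to the robot, and variables do not carry over. Pictures are saved under pics/ and viewed, at most 10 in all, crops included, and the job is handed in when it is done.

Besides the shell and the picture viewer there is one more tool, called after ">>>" as a command line: name --argument value ..., lists and objects as JSON in quotes. play_rows: Moves the arm, as the interface text tells. Its arguments: {"type":"object","properties":{"translation":{"type":"array","items":{"type":"array","items":{"type":"number"}}},"delta_rot":{"type":"array","items":{"type":"array","items":{"type":"number"}}},"grip":{"type":"array","items":{"type":"number"}},"squeeze":{"type":"number"}},"required":["translation","delta_rot","grip"]}

```bash
mkdir -p pics; ls; python3 - <<'E'
from plant import r
import cv2,numpy as np
np.set_printoptions(precision=4,suppress=True)
a=r.snapshot("scene");b=r.snapshot("top")
cv2.imwrite("pics/s0.png",a);cv2.imwrite("pics/t0.png",b)
for c in("scene","top"):
  k=r.get_calibration(c);print(c,k)
  for t in("level","vial","shelf","shelf_top","foot_grip","ramekin_a","timer"):
    for d in r.look_for(c,t)[:3]:print(t,np.array(d["point"]),round(d["confidence"],2))
print(r.get_state())
E
```

```text
pics
scene {'intrinsics': array([[390.1862,   0.    , 270.9089],
       [  0.    , 390.1862, 214.9423],
       [  0.    ,   0.    ,   1.    ]]), 'eye': array([ 0.1329, -0.5179,  0.7982]), 'rotation': array([ 0.327 , -0.1402, -0.3772,  0.8551])}
vial [0.5499 0.1385 0.0313] 0.87
vial [ 0.4284 -0.1203  0.0397] 0.27
shelf_top [ 0.5379 -0.2428  0.1103] 0.87
foot_grip [ 0.5201 -0.0456  0.144 ] 0.57
ramekin_a [ 0.4416 -0.2817  0.019 ] 0.91
ramekin_a [ 0.6785 -0.2279  0.0257] 0.67
top {'intrinsics': array([[506.7871,   0.    , 279.4692],
       [  0.    , 506.7871, 208.918 ],
       [  0.    ,   0.    ,   1.    ]]), 'eye': array([ 0.433 , -0.1228,  1.2311]), 'rotation': array([-0.0377,  0.0442,  0.7154, -0.6962])}
level [0.5614 0.1396 0.0363] 0.91
level [ 0.6772 -0.2309  0.0283] 0.75
vial [0.5634 0.1424 0.0311] 0.67
shelf [ 0.5487 -0.2162  0.1091] 0.7
shelf_top [ 0.5469 -0.2219  0.1082] 0.76
foot_grip [ 0.5306 -0.0496  0.1616] 0.71
ramekin_a [ 0.6756 -0.2284  0.0265] 0.78
ramekin_a [ 0.44   -0.2854  0.0059] 0.72
timer [ 0.4328 -0.1117  0.0394] 0.84
{'clock': 0.8, 'q': array([-1.1392,  0.6891, -0.1946,  1.5653,  0.1573,  0.9025, -0.2151]), 'qd': array([ 0.0012,  0.0002, -0.0003,  0.0015, -0.0018,  0.0012,  0.0004]), 'joint_torque': array([ -0.0004, -52.7446,  -1.2674, -15.3745,  -0.0519,  -0.001 ,
         0.    ]), 'tool_pos': array([0.2421, 0.5762, 0.3028]), 'eef_rot': array([0.1976, 0.9803, 0.0001, 0.    ]), 'contact_force': array([-0.4083, -0.0626, -0.1779]), 'moment': array([ 0.0692, -0.0188, -0.0099]), 'finger_force': 0.0, 'opening': 1.0014495276326212}
```

View pics/s0.png

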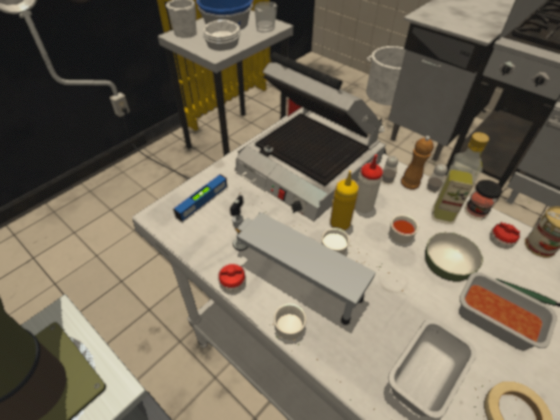

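View pics/t0.png

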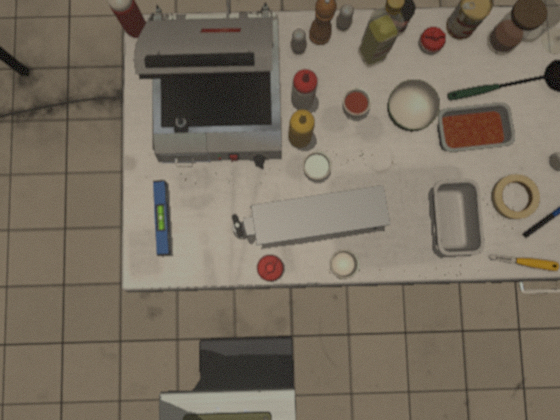

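The scene picture shows the level at about (200,197), the shelf around (305,260) and the knob at (237,207). In the top picture they are at (162,217), (320,215) and (238,226). Next I'll fit box outlines to the silhouettes in both cameras.

```bash
cat > h.py <<'E'
from plant import r
import cv2,numpy as np
from scipy.spatial.transform import Rotation as R
from scipy.optimize import minimize
np.set_printoptions(precision=4,suppress=True)
C={c:r.get_calibration(c) for c in("scene","top")}
def proj(c,P):
    k=C[c];p=R.from_quat(k["rotation"]).inv().apply(np.atleast_2d(P)-k["eye"])*[1,-1,-1]
    u=p@np.array(k["intrinsics"]).T;return u[:,:2]/u[:,2:]
def box(x,y,yaw,L,W,z0,z1):
    g=np.array([[a*L/2,b*W/2] for a in(-1,1) for b in(-1,1)])
    c,s=np.cos(yaw),np.sin(yaw);g=g@np.array([[c,s],[-s,c]])+[x,y]
    return np.vstack([np.c_[g,[z]*4] for z in(z0,z1)])
def rast(c,P,S=8):
    h=cv2.convexHull(((proj(c,P)+.5)*S-.5).astype(np.float32))
    m=np.zeros((420*S,560*S),np.uint8);cv2.fillConvexPoly(m,np.round(h).astype(np.int32),255)
    return cv2.resize(m,(560,420),interpolation=cv2.INTER_AREA)/255.
def fit(masks,x0,L,W,z0,z1):
    def f(v):
        return sum(1-np.minimum(p:=rast(c,box(*v[:2],v[2]*3,L,W,z0,z1)),m).sum()/np.maximum(p,m).sum() for c,m in masks.items())
    x0=[x0[0],x0[1],x0[2]/3]
    o=minimize(f,x0,method="Nelder-Mead",options=dict(initial_simplex=np.array([x0]+[np.array(x0)+d for d in np.diag([.01,.01,.05])]),xatol=2e-4,fatol=1e-4,maxfev=120))
    return o.x*[1,1,3],o.fun
def sil(c,t,near=None):
    r.snapshot(c);L=r.silhouettes(c,t)
    if near is not None:
        q=proj(c,near)[0];L=[d for d in L if d["confidence"]>.3 and np.hypot(*(np.argwhere(d["pixels"]).mean(0)[::-1]-q))<25]
    return L[0]["pixels"].astype(float) if L else None
E
python3 - <<'E'
from h import *
def go(n,t,near,x0,*d,cams=("scene","top")):
    M={c:m for c in cams if (m:=sil(c,t,near)) is not None}
    for c,m in M.items():
        if n!='shelf' or c=='top': print(n,c,m.sum(),*fit({c:m},x0,*d))
    print(n,list(M),*fit(M,x0,*d))
    for c,m in M.items():np.save(f"{n}_{c}.npy",m)
go("level","level",[.561,.14,.03],[.561,.14,0.05],.18,.028,0,.036)
go("shelf","shelf",[.545,-.22,.11],[.545,-.22,1.5],.3,.09,.10,.11,cams=("top",))
go("knob","foot_grip",[.527,-.047,.14],[.527,-.047,.5],.05,.013,.131,.161)
E
```

```text
level scene 946.0 [0.5599 0.1485 0.0613] 0.06771222014925382
level top 1115.0 [0.5615 0.1473 0.0519] 0.044553714736526806
level ['scene', 'top'] [0.5609 0.1475 0.0505] 0.1210836041211728
shelf top 5668.0 [ 0.5491 -0.2242  1.6943] 0.0536787692645202
shelf ['top'] [ 0.5491 -0.2242  1.6943] 0.0536787692645202
knob scene 233.0 [ 0.5244 -0.045   0.4586] 0.2619503726540753
knob top 157.0 [ 0.5267 -0.0429  0.2884] 0.14946762204513475
knob ['scene', 'top'] [ 0.5267 -0.0431  0.3371] 0.46865320449725645
```

```bash
python3 - <<'E'
from h import *
out=[]
for c in("scene","top"):
    im=r.snapshot(c)
    S=6
    def crop(P,w,h,boxes):
        q=proj(c,P)[0];x,y=(q-[w/2,h/2]).astype(int)
        k=cv2.resize(im[y:y+h,x:x+w],None,fx=S,fy=S,interpolation=cv2.INTER_CUBIC)
        for b in boxes:
            p=((proj(c,b[4:])-[x,y]+.5)*S).astype(np.int32)[[0,1,3,2]]
            cv2.polylines(k,[p],True,(0,0,255),1)
        return cv2.resize(k,(400,300))
    sh=box(.5491,-.2242,1.6943,.3,.09,.1,.11)
    out.append(np.hstack([crop([.5267,-.043,.15],64,48,[box(.5265,-.042,.3,.05,.013,.13,.161),sh]),crop([.549,-.224,.11],168,126,[sh,box(.561,.1475,.052,.18,.028,0,.036)])]))
cv2.imwrite("pics/c1.png",np.vstack(out))
E
```

```text
(no output)
```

View pics/c1.png

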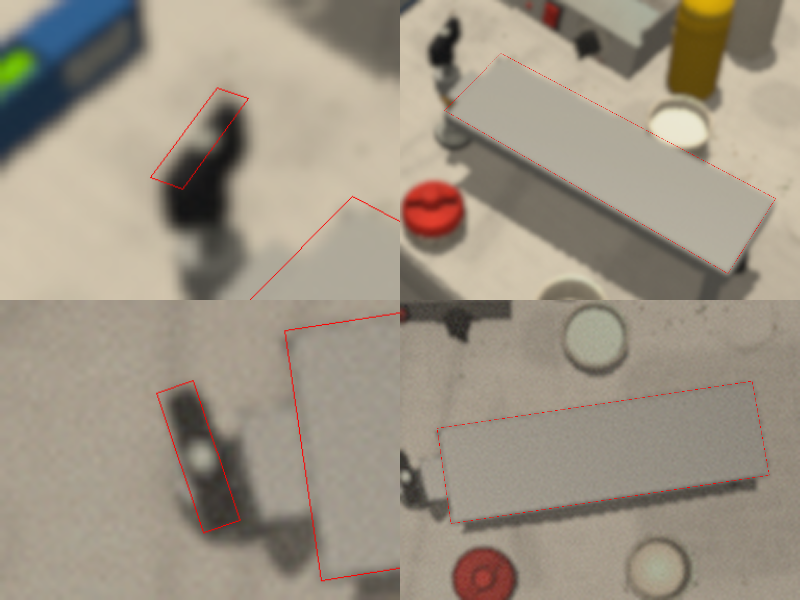

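The shelf outline fits both pictures. The knob is within about 2 mm of the point 185 mm along the shelf axis. I'll go above the level next.

```bash
cat >> h.py <<'E'
def rel(x,y,z,yawdeg,turn_first=True):
    s=r.get_state();A=R.from_quat(s["eef_rot"]);T=R.from_euler("ZX",[yawdeg,180],degrees=True)
    d=np.array([x,y,z])-s["tool_pos"]
    print("t",round(s["clock"],2),"q",s["q"],"pos",s["tool_pos"],"F",s["contact_force"],"op",round(s["opening"],3))
    print("rotvec deg",np.degrees((A.inv()*T).as_rotvec()),"trans now",A.inv().apply(d),"after turn",T.inv().apply(d))
E
python3 -c "
from h import *
rel(.561,.1475,.18,182.9)"
```

```text
t 1.4 q [-1.1392  0.6891 -0.1946  1.5653  0.1573  0.9025 -0.2151] pos [0.2421 0.5762 0.3027] F [-0.3614  0.8803  0.309 ] op 0.997
rotvec deg [ -0.0002   0.0007 -25.6914] trans now [-0.4601 -0.2717  0.1227] after turn [-0.2968 -0.4443  0.1227]
```

>>> play_rows --translation '[[-0.0383, -0.0226, 0], [-0.0383, -0.0226, 0], [-0.0383, -0.0226, 0], [-0.0383, -0.0226, 0.01], [-0.0383, -0.0226, 0.01], [-0.0383, -0.0226, 0.01], [-0.0383, -0.0226, 0.01], [-0.0383, -0.0226, 0.015], [-0.0383, -0.0226, 0.015], [-0.0383, -0.0226, 0.015], [-0.0383, -0.0226, 0.018], [-0.0383, -0.0226, 0.02], [0, 0, 0], [0, 0, 0], [0, 0, 0], [0, 0, 0]]' --delta_rot '[[0, 0, 0], [0, 0, 0], [0, 0, 0], [0, 0, 0], [0, 0, 0], [0, 0, 0], [0, 0, 0], [0, 0, 0], [0, 0, 0], [0, 0, 0], [0, 0, 0], [0, 0, 0], [0, 0, -8.6], [0, 0, -8.6], [0, 0, -8.5], [0, 0, 0]]' --grip '[0.4, 0.4, 0.4, 0.4, 0.4, 0.4, 0.4, 0.4, 0.4, 0.4, 0.4, 0.4, 0.4, 0.4, 0.4, 0.4]' --squeeze 20

```text
clock: 3.4
tool_pos: [0.561, 0.148, 0.1797]
eef_rot: [-0.024, 1.0, 0.0, 0.0]
contact_force: [-0.2, 0.4, 0.4]
opening: 0.702
finger_force: 0.0
```

```bash
python3 -c "
from h import *
rel(.561,.1475,.068,182.9)"
```

```text
t 3.4 q [-0.1359  0.8173 -0.3492  1.8011  0.4546  0.603   0.8569] pos [0.561  0.148  0.1797] F [-0.2245  0.4225  0.3774] op 0.702
rotvec deg [ 0.0327  0.0036 -0.107 ] trans now [-0.     -0.0006  0.1117] after turn [-0.     -0.0005  0.1117]
```

>>> play_rows --translation '[[0, 0, 0.03], [0, 0, 0.03], [0, 0, 0.025], [0, 0, 0.017], [0, 0, 0.01], [0, 0, 0], [0, 0, 0], [0, 0, 0], [0, 0, 0], [0, 0, 0], [0, 0, 0], [0, 0, 0]]' --delta_rot '[[0, 0, 0], [0, 0, 0], [0, 0, 0], [0, 0, 0], [0, 0, 0], [0, 0, 0], [0, 0, 0], [0, 0, 0], [0, 0, 0], [0, 0, 0], [0, 0, 0], [0, 0, 0]]' --grip '[0.4, 0.4, 0.4, 0.4, 0.4, 0.4, -0.7, -0.7, -0.7, -0.7, -0.7, -0.7]' --squeeze 20

```text
clock: 4.9
tool_pos: [0.5609, 0.1479, 0.068]
eef_rot: [-0.025, 1.0, -0.0, 0.0]
contact_force: [-1.2, -1.6, 5.6]
opening: 0.319
finger_force: 20.0
```

>>> play_rows --translation '[[0, 0, -0.01], [0, 0, -0.03], [0, 0, -0.05], [0, 0, -0.05], [0, 0, -0.045], [0, 0, -0.015], [0, 0, 0], [0, 0, 0], [0, 0, 0], [0, 0, 0], [0, 0, 0], [0, 0, 0], [0, 0, 0], [0, 0, 0], [0, 0, 0], [0, 0, 0]]' --delta_rot '[[0, 0, 0], [0, 0, 0], [0, 0, 0], [0, 0, 0], [0, 0, 0], [0, 0, 0], [0, 0, -9.4], [0, 0, -9.4], [0, 0, -9.4], [0, 0, -9.4], [0, 0, -9.4], [0, 0, -9.4], [0, 0, -9.4], [0, 0, -9.4], [0, 0, -9.4], [0, 0, -9.4]]' --grip '[-0.7, -0.7, -0.7, -0.7, -0.7, -0.7, -0.7, -0.7, -0.7, -0.7, -0.7, -0.7, -0.7, -0.7, -0.7, -0.7]'

```text
clock: 6.9
tool_pos: [0.5599, 0.1476, 0.2657]
eef_rot: [0.75, -0.661, -0.001, 0.002]
contact_force: [-0.1, 0.5, -4.5]
opening: 0.313
finger_force: 20.0
```

```bash
python3 -c "
from h import *
rel(.549,-.224,.27,277.08)"
```

```text
t 6.9 q [ 0.1418  0.8067 -0.8761  1.7244  0.7327  0.9759  2.2474] pos [0.5599 0.1476 0.2657] F [-0.133   0.4702 -4.456 ] op 0.313
rotvec deg [ 0.1985 -0.0391  0.159 ] trans now [ 0.3672  0.0576 -0.0038] after turn [ 0.3674  0.0566 -0.0043]
```

>>> play_rows --translation '[[0, 0, 0], [0, 0, 0], [0, 0, 0], [0, 0, 0], [0, 0, 0], [0, 0, 0], [0, 0, 0], [0, 0, 0], [0, 0, 0], [0, 0, 0], [0, 0, 0], [0, 0, 0], [0, 0, 0], [0, 0, 0], [0, 0, 0], [0, 0, 0], [0, 0, 0], [0, 0, 0]]' --delta_rot '[[0, 0, 10.01], [0, 0, 10.01], [0, 0, 10.01], [0, 0, 10.01], [0, 0, 10.01], [0, 0, 10.01], [0, 0, 10.01], [0, 0, 10.01], [0, 0, 10.01], [0, 0, 10.01], [0, 0, 10.01], [0, 0, 10.01], [0, 0, 10.01], [0, 0, 10.01], [0, 0, 10.01], [0, 0, 10.01], [0, 0, 10.01], [0, 0, 10.01]]' --grip '[-0.7, -0.7, -0.7, -0.7, -0.7, -0.7, -0.7, -0.7, -0.7, -0.7, -0.7, -0.7, -0.7, -0.7, -0.7, -0.7, -0.7, -0.7]'

```text
clock: 9.15
tool_pos: [0.5596, 0.148, 0.2659]
eef_rot: [0.666, 0.746, -0.002, -0.001]
contact_force: [-0.3, -0.4, -4.5]
opening: 0.318
finger_force: 20.0
```

```bash
python3 -c "
from h import *
rel(.549,-.224,.27,97.08)"
```

```text
t 9.15 q [-0.3402  0.6728  0.0033  1.7507 -0.003   0.7218 -0.2232] pos [0.5596 0.148  0.2659] F [-0.3084 -0.3552 -4.4722] op 0.318
rotvec deg [-0.2097  0.0504 -0.6585] trans now [-0.3685 -0.0522 -0.0036] after turn [-0.3679 -0.0564 -0.0041]
```

>>> play_rows --translation '[[-0.02, -0.003, 0], [-0.04, -0.0057, 0], [-0.045, -0.0065, 0], [-0.045, -0.0065, 0], [-0.045, -0.0065, 0], [-0.045, -0.0065, 0], [-0.045, -0.0065, 0], [-0.04, -0.0055, 0], [-0.028, -0.004, 0], [-0.0155, -0.002, 0], [0, 0, 0], [0, 0, 0], [0, 0, 0]]' --delta_rot '[[0, 0, -0.5], [0, 0, 0], [0, 0, 0], [0, 0, 0], [0, 0, 0], [0, 0, 0], [0, 0, 0], [0, 0, 0], [0, 0, 0], [0, 0, 0], [0, 0, 0], [0, 0, 0], [0, 0, 0]]' --grip '[-0.7, -0.7, -0.7, -0.7, -0.7, -0.7, -0.7, -0.7, -0.7, -0.7, -0.7, -0.7, -0.7]'

```text
clock: 10.78
tool_pos: [0.555, -0.2222, 0.2677]
eef_rot: [0.66, 0.751, 0.0, -0.0]
contact_force: [0.1, -0.2, -3.6]
opening: 0.316
finger_force: 20.0
```

```bash
python3 -c "
from h import *
rel(.549,-.224,.185,97.08)
cv2.imwrite('pics/s2.png',r.snapshot('scene'))"
```

```text
t 10.78 q [ 0.3436  0.6921 -0.0685  1.691   0.0618  0.761   0.3752] pos [ 0.555  -0.2222  0.2677] F [ 0.0918 -0.1658 -3.5504] op 0.316
rotvec deg [ 0.0044 -0.0655  0.3233] trans now [-0.0011 -0.0062  0.0827] after turn [-0.001  -0.0062  0.0827]
```

View pics/s2.png

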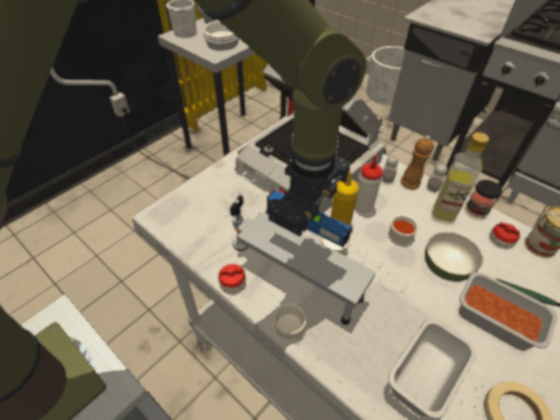

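The level hangs over the shelf at about (310,220), in line with it. I'll lower it.

>>> play_rows --translation '[[0, -0.006, 0.01], [-0.001, 0, 0.02], [0, 0, 0.02], [0, 0, 0.016], [0, 0, 0.01], [0, 0, 0.004], [0, 0, 0.002], [0, 0, 0.001], [0, 0, 0.001], [0, 0, 0], [0, 0, 0]]' --delta_rot '[[0, 0, 0.3], [0, 0, 0], [0, 0, 0], [0, 0, 0], [0, 0, 0], [0, 0, 0], [0, 0, 0], [0, 0, 0], [0, 0, 0], [0, 0, 0], [0, 0, 0]]' --grip '[-0.7, -0.7, -0.7, -0.7, -0.7, -0.7, -0.7, -0.7, -0.7, -0.7, -0.7]'

```text
clock: 12.2
tool_pos: [0.5489, -0.2258, 0.1838]
eef_rot: [0.663, 0.749, 0.0, 0.0]
contact_force: [0.1, 1.1, -3.9]
opening: 0.317
finger_force: 20.0
```

>>> play_rows --translation '[[0.0015, 0, 0.0015], [0, 0, 0.0015], [0, 0, 0.001], [0, 0, 0.001], [0, 0, 0]]' --delta_rot '[[0, 0, 0], [0, 0, 0], [0, 0, 0], [0, 0, 0], [0, 0, 0]]' --grip '[-0.7, -0.7, -0.7, -0.7, -0.7]'

```text
clock: 12.82
tool_pos: [0.5486, -0.2243, 0.1786]
eef_rot: [0.663, 0.749, -0.0, -0.0]
contact_force: [0.0, -0.6, -3.8]
opening: 0.317
finger_force: 20.0
```

>>> play_rows --translation '[[0, 0, 0.0008], [0, 0, 0.0008], [0, 0, 0]]' --delta_rot '[[0, 0, 0], [0, 0, 0], [0, 0, 0]]' --grip '[-0.7, -0.7, -0.7]'

```text
clock: 13.2
tool_pos: [0.5487, -0.2243, 0.1772]
eef_rot: [0.663, 0.749, 0.0, 0.0]
contact_force: [0.3, 0.3, -2.4]
opening: 0.313
finger_force: 20.0
```

Contact is starting. I'll go down a little further, then release with a small opening.

>>> play_rows --translation '[[0, 0, 0.0006], [0, 0, 0.0006], [0, 0, 0]]' --delta_rot '[[0, 0, 0], [0, 0, 0], [0, 0, 0]]' --grip '[-0.7, -0.7, -0.7]' --squeeze 6

```text
clock: 13.58
tool_pos: [0.5487, -0.2242, 0.1763]
eef_rot: [0.663, 0.749, 0.0, 0.0]
contact_force: [-1.4, 0.6, 2.2]
opening: 0.321
finger_force: 6.0
```

>>> play_rows --translation '[[0, 0, 0], [0, 0, 0], [0, 0, 0], [0, 0, -0.01], [0, 0, -0.02], [0, 0, -0.03], [0, 0, -0.02], [0.02, 0, 0], [0.04, 0, 0], [0.05, 0, 0], [0.04, 0, 0], [0.03, 0, 0]]' --delta_rot '[[0, 0, 0], [0, 0, 0], [0, 0, 0], [0, 0, 0], [0, 0, 0], [0, 0, 0], [0, 0, 0], [0, 0, 0], [0, 0, 0], [0, 0, 0], [0, 0, 0], [0, 0, 0]]' --grip '[-0.1, 0.1, 0.1, 0.1, 0.1, 0.1, 0.1, 0.1, 0.1, 0.1, 0.1, 0.1]'

```text
clock: 15.08
tool_pos: [0.5255, -0.0418, 0.2551]
eef_rot: [0.662, 0.75, -0.0, -0.001]
contact_force: [0.3, -0.0, 0.2]
opening: 0.55
finger_force: 0.0
```

>>> play_rows --translation '[[0, 0, 0], [0, 0, 0], [0, 0, 0], [0, 0, 0], [0, 0, 0], [0, 0, 0], [0, 0, 0], [0, 0, 0], [0, 0, 0], [0, 0, 0], [0, 0, 0]]' --delta_rot '[[0, 0, -10], [0, 0, -10], [0, 0, -10], [0, 0, -10], [0, 0, -10], [0, 0, -10], [0, 0, -10], [0, 0, -10], [0, 0, -10], [0, 0, -10], [0, 0, 0]]' --grip '[0.1, 0.1, 0.1, 0.1, 0.1, 0.1, 0.1, 0.1, 0.1, 0.1, 0.1]'

```text
clock: 16.45
tool_pos: [0.526, -0.0444, 0.2552]
eef_rot: [-0.147, 0.989, 0.001, -0.001]
contact_force: [-0.4, 0.1, 0.5]
opening: 0.548
finger_force: 0.0
```

```bash
python3 - <<'E'
from h import *
rel(.5265,-.042,.195,197.08)
im=[]
for c in("scene","top"):
    a=np.mean([r.snapshot(c).astype(float) for _ in range(4)],0);np.save(f"b1_{c}.npy",a)
    q=proj(c,[.549,-.224,.14])[0];x,y=(q-[40,22]).astype(int)
    print(c,x,y);im.append(cv2.resize(a[y:y+44,x:x+80].clip(0,255).astype(np.uint8),(800-80,396-100),interpolation=cv2.INTER_CUBIC))
cv2.imwrite("pics/b1.png",np.vstack(im))
E
```

```text
t 16.45 q [ 0.3296  0.676  -0.5473  1.8953  0.5163  0.7158  1.3468] pos [ 0.526  -0.0444  0.2552] F [-0.3986  0.0513  0.4653] op 0.548
rotvec deg [ 0.1161 -0.0776 -0.1595] trans now [-0.0013  0.002   0.0602] after turn [-0.0012  0.0021  0.0602]
scene 263 221
top 280 190
```

View pics/b1.png

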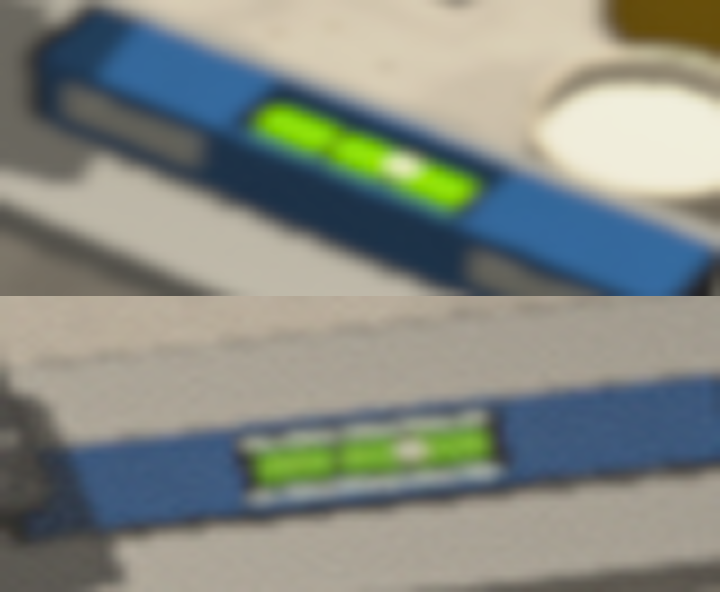

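The bubble is at the plain-leg end, at (410,450) in the enlarged top view. The left black line is at (337,460), and the bubble covers the right one. I'll take profiles along the vial to measure it.

```bash
cat >> h.py <<'E'
from scipy.ndimage import map_coordinates
from scipy.optimize import curve_fit
AX=np.array([-.1232,.9924,0]);PX=np.array([.9924,.1232,0]);S=np.arange(-40,40.5,1.)
def profile(c,a,ctr,z):
    out=np.zeros((len(S),3))
    for o in np.arange(-2,2.1,1):
        p=proj(c,np.array([*ctr,z])+S[:,None]/1e3*AX+o/1e3*PX)
        out+=np.stack([map_coordinates(a[:,:,k],[p[:,1],p[:,0]],order=3) for k in range(3)],1)/5
    return out
E
python3 - <<'E'
from h import *
for c in("scene","top"):
    a=np.load(f"b1_{c}.npy")
    # vial centre from saturated green centroid
    sub=(a[:,:,1]-np.maximum(a[:,:,0],0)>40)
    q=proj(c,[.549,-.224,.142])[0];ys,xs=np.nonzero(sub);k=np.hypot(xs-q[0],ys-q[1])<20
    print(c,"pred px",q,"green centroid",xs[k].mean(),ys[k].mean(),k.sum())
    P=profile(c,a,[.549,-.224],.142)
    for s,v in zip(S,P): print(int(s),v.astype(int),end="; ")
    print()
E
```

```text
scene pred px [303.6773 242.7159] green centroid 303.05625 243.625 160
-40 [155 104  51]; -39 [154 104  51]; -38 [154 104  51]; -37 [154 104  51]; -36 [153 103  51]; -35 [150 102  51]; -34 [145  99  51]; -33 [136  95  51]; -32 [122  92  54]; -31 [106  95  59]; -30 [ 87 106  69]; -29 [ 66 124  80]; -28 [ 43 146  93]; -27 [ 24 167 105]; -26 [ 14 185 114]; -25 [ 11 196 121]; -24 [ 11 203 125]; -23 [ 10 206 127]; -22 [  9 207 127]; -21 [ 10 207 127]; -20 [ 12 207 127]; -19 [ 12 206 127]; -18 [  7 206 129]; -17 [ 11 205 132]; -16 [ 33 206 138]; -15 [ 65 207 149]; -14 [ 94 208 162]; -13 [118 210 177]; -12 [139 212 190]; -11 [154 215 200]; -10 [163 216 205]; -9 [164 217 205]; -8 [156 217 201]; -7 [142 216 192]; -6 [122 212 179]; -5 [ 96 209 163]; -4 [ 65 208 150]; -3 [ 36 208 140]; -2 [ 19 208 134]; -1 [ 12 208 130]; 0 [  8 208 129]; 1 [  8 207 127]; 2 [ 11 206 126]; 3 [ 13 205 125]; 4 [ 12 202 123]; 5 [  8 196 119]; 6 [  8 186 115]; 7 [ 12 177 110]; 8 [ 15 170 106]; 9 [ 13 170 106]; 10 [ 10 176 109]; 11 [  9 185 114]; 12 [ 12 194 118]; 13 [ 13 200 122]; 14 [ 11 202 123]; 15 [  9 203 124]; 
[... 1290 characters left out ...]
; 1 [ 53 169 117]; 2 [ 54 170 119]; 3 [ 55 171 120]; 4 [ 55 171 121]; 5 [ 55 168 119]; 6 [ 55 160 114]; 7 [ 54 150 108]; 8 [ 54 140 102]; 9 [ 54 138  99]; 10 [ 53 144 103]; 11 [ 53 155 108]; 12 [ 54 163 113]; 13 [ 54 169 117]; 14 [ 54 171 118]; 15 [ 54 170 119]; 16 [ 54 170 119]; 17 [ 54 169 120]; 18 [ 55 169 121]; 19 [ 55 170 121]; 20 [ 56 170 121]; 21 [ 57 171 121]; 22 [ 56 172 122]; 23 [ 55 172 121]; 24 [ 53 171 120]; 25 [ 52 167 116]; 26 [ 50 158 110]; 27 [ 49 142 100]; 28 [ 49 121  88]; 29 [52 98 76]; 30 [59 79 67]; 31 [71 68 60]; 32 [85 68 58]; 33 [100  74  59]; 34 [113  81  60]; 35 [120  87  60]; 36 [125  90  61]; 37 [127  91  62]; 38 [128  91  64]; 39 [128  92  65]; 40 [127  92  65];
```

The bubble is at -9.3 mm, so the foot needs about 3.28 rad, or 188°. Next I'll grip the knob.

>>> play_rows --translation '[[-0.0012, 0.002, 0.015], [0, 0, 0.015], [0, 0, 0.015], [0, 0, 0.01], [0, 0, 0], [0, 0, 0], [0, 0, 0], [0, 0, 0], [0, 0, 0], [0, 0, 0], [0, 0, 0], [0, 0, 0]]' --delta_rot '[[0, 0, 0], [0, 0, 0], [0, 0, 0], [0, 0, 0], [0, 0, 0], [0, 0, 0], [0, 0, 0], [0, 0, 0], [0, 0, 0], [0, 0, 0], [0, 0, 0], [0, 0, 0]]' --grip '[0.1, 0.1, 0.1, 0.1, 0.1, -1, -1, -1, -1, -1, -1, -1]' --squeeze 12

```text
clock: 18.35
tool_pos: [0.5275, -0.0428, 0.2011]
eef_rot: [-0.147, 0.989, 0.0, 0.0]
contact_force: [-1.5, 1.8, 5.0]
opening: 0.148
finger_force: 12.0
```

```bash
python3 -c "
from h import *
rel(.5265,-.042,.2,197.08);s=r.get_state();print(s['moment'],s['finger_force'])"
```

```text
t 18.35 q [ 0.2804  0.754  -0.4763  1.9378  0.5958  0.5922  1.275 ] pos [ 0.5275 -0.0428  0.2011] F [-1.4936  1.7653  5.0024] op 0.148
rotvec deg [ 0.0322  0.0235 -0.1274] trans now [0.0007 0.0011 0.0011] after turn [0.0007 0.0011 0.0011]
[ 0.5188  0.3579 -0.0772] 11.990022026002407
```

>>> play_rows --translation '[[0, 0, 0], [0, 0, 0], [0, 0, 0], [0, 0, 0], [0, 0, 0], [0, 0, 0], [0, 0, 0], [0, 0, 0], [0, 0, 0], [0, 0, 0]]' --delta_rot '[[0, 0, 9], [0, 0, 9], [0, 0, 9], [0, 0, 9], [0, 0, 9], [0, 0, 9], [0, 0, 9], [0, 0, 9], [0, 0, 9], [0, 0, 9]]' --grip '[-1, -1, -1, -1, -1, -1, -1, -1, -1, -1]' --squeeze 20

```text
clock: 19.6
tool_pos: [0.5272, -0.0435, 0.2011]
eef_rot: [0.597, 0.802, -0.0, -0.0]
contact_force: [-1.8, 1.4, 3.9]
opening: 0.143
finger_force: 20.0
```

```bash
python3 -c "
from h import *
rel(.5275,-.0428,.2,107.08);s=r.get_state();print(s['moment'],s['finger_force'])"
```

```text
t 19.6 q [ 0.0264  0.7186 -0.0518  1.9513  0.0755  0.4743  0.2114] pos [ 0.5272 -0.0435  0.2011] F [-1.8434  1.3877  3.9189] op 0.143
rotvec deg [-0.0465  0.0095 -0.3963] trans now [0.0006 0.0005 0.0011] after turn [0.0006 0.0005 0.0011]
[0.1474 0.3986 0.0974] 20.01207806635648
```

Smooth, with low forces. I'll turn another 85° and then measure.

>>> play_rows --translation '[[0, 0, 0], [0, 0, 0], [0, 0, 0], [0, 0, 0], [0, 0, 0], [0, 0, 0], [0, 0, 0], [0, 0, 0], [0, 0, 0], [0, 0, 0], [0, 0, 0], [0, 0, 0], [0, 0, 0], [0, 0, 0], [0, 0, 0], [0, 0, 0], [0, 0, 0], [0, 0, 0], [0, 0, 0], [0, 0, 0]]' --delta_rot '[[0, 0, 9], [0, 0, 9], [0, 0, 9], [0, 0, 9], [0, 0, 9], [0, 0, 9], [0, 0, 9], [0, 0, 9], [0, 0, 9], [0, 0, 4], [0, 0, 0], [0, 0, 0], [0, 0, 0], [0, 0, 0], [0, 0, 0], [0, 0, 0], [0, 0, 0], [0, 0, 0], [0, 0, 0], [0, 0, 0]]' --grip '[-1, -1, -1, -1, -1, -1, -1, -1, -1, -1, -1, -1, -1, -1, -1, -1, -1, -1, -1, -1]'

```text
clock: 22.1
tool_pos: [0.5266, -0.0433, 0.2011]
eef_rot: [0.982, 0.19, -0.001, -0.001]
contact_force: [-2.7, 2.2, 5.6]
opening: 0.146
finger_force: 20.0
```

```bash
cat >> h.py <<'E'
def bubble(c,n=4,z=.1435,show=True):
    a=np.mean([r.snapshot(c).astype(float) for _ in range(n)],0)
    P=profile(c,a,[.549,-.224],z);k=np.abs(S)<=22
    w=(P[k,0]-np.median(P[k,0])-15).clip(0);b=(w*S[k]).sum()/w.sum()
    g=P[:,1]-P[:,0];h=g[(S>-24)&(S<24)].max()/2;i=np.nonzero(g>h)[0]
    lo=np.interp(h,g[i[0]-1:i[0]+1],S[i[0]-1:i[0]+1]);hi=np.interp(-h,-g[i[-1]:i[-1]+2],S[i[-1]:i[-1]+2])
    print(c,"bubble",round(b,2),"peak",P[k,0].max().astype(int),"vial edges",lo,hi)
    return a,P
E
python3 - <<'E'
from h import *
rel(.5275,-.0428,.2,9.08)
for c in("scene","top"):
    a,P=bubble(c);print(P[10:-10,1].astype(int))
E
```

```text
t 22.1 q [-0.2024  0.7502  0.3328  1.9639 -0.4783  0.5068 -0.7165] pos [ 0.5266 -0.0433  0.2011] F [-2.7255  2.2021  5.6468] op 0.146
rotvec deg [-0.0785  0.1123 12.858 ] trans now [ 0.001  -0.0001  0.0011] after turn [ 0.001  -0.0003  0.0011]
scene bubble -2.21 peak 171 vial edges -29.86122751594263 26.993969212650843
[141 164 183 196 204 208 209 210 210 210 209 209 209 208 206 203 199 193
 184 178 176 180 189 198 207 214 217 219 220 221 220 217 212 206 198 190
 182 179 182 189 196 202 205 207 207 207 207 206 207 207 206 205 202 197
 188 174 156 134 112  94  84]
top bubble -2.09 peak 146 vial edges -30.15129804780209 26.745421364395227
[120 144 163 175 180 181 180 180 180 181 181 180 179 178 179 178 174 168
 158 149 145 149 158 169 178 184 188 190 190 189 187 185 182 177 169 157
 145 142 150 162 171 176 178 179 180 180 180 179 179 180 181 182 182 179
 172 157 135 110  87  73  70]
```

The vial has tilted about 1.5 mm back. Relative to the lines, the bubble is at about -0.65 mm, so I'll turn 13° more and measure again.

>>> play_rows --translation '[[0, 0, 0], [0, 0, 0], [0, 0, 0], [0, 0, 0], [0, 0, 0], [0, 0, 0], [0, 0, 0], [0, 0, 0], [0, 0, 0], [0, 0, 0]]' --delta_rot '[[0, 0, 6.5], [0, 0, 6.5], [0, 0, 0], [0, 0, 0], [0, 0, 0], [0, 0, 0], [0, 0, 0], [0, 0, 0], [0, 0, 0], [0, 0, 0]]' --grip '[-1, -1, -1, -1, -1, -1, -1, -1, 0, 0.1]'

```text
clock: 23.75
tool_pos: [0.5277, -0.0437, 0.2008]
eef_rot: [0.997, 0.078, 0.0, 0.0]
contact_force: [-0.2, -0.3, 0.6]
opening: 0.346
finger_force: 0.0
```

>>> play_rows --translation '[[0, 0, 0], [0, 0, -0.01], [0, 0, -0.03], [0, 0, -0.03], [0, 0, -0.01], [0, 0, 0]]' --delta_rot '[[0, 0, 0], [0, 0, 0], [0, 0, 0], [0, 0, 0], [0, 0, 0], [0, 0, 0]]' --grip '[0.1, 0.1, 0.1, 0.1, 0.1, 0.1]'

```text
clock: 24.5
tool_pos: [0.5277, -0.0432, 0.2813]
eef_rot: [0.997, 0.078, 0.001, -0.0]
contact_force: [0.9, 0.1, -0.1]
opening: 0.555
finger_force: 0.0
```

```bash
python3 - <<'E'
from h import *
rel(.549,-.2255,.26,97.08)
out=[]
for c in("scene","top"):
    a,P=bubble(c);k=np.abs(S)<30;print(P[k,1].astype(int))
    m=sil(c,"level",[.549,-.224,.13])
    if m is not None: print(c,"level fit",*fit({c:m},[.549,-.2255,1.694],.18,.028,.11,.146))
E
```

```text
t 24.5 q [-0.3096  0.648   0.5104  1.8999 -0.4684  0.7126 -0.9392] pos [ 0.5277 -0.0432  0.2813] F [ 0.8853  0.1417 -0.0873] op 0.555
rotvec deg [  0.051   -0.0511 -88.1331] trans now [-0.0073  0.1834  0.0213] after turn [-0.1835 -0.0013  0.0213]
scene bubble -2.02 peak 158 vial edges -29.839153129390706 26.907602524401913
[162 180 194 202 206 207 208 208 208 207 206 206 205 204 201 197 190 182
 175 173 177 186 197 207 214 218 220 221 221 219 216 211 206 199 191 185
 183 185 191 197 202 204 205 205 205 205 204 204 204 204 203 200 195 186
 172 154 133 111  94]
scene level fit [ 0.5489 -0.2247  1.692 ] 0.07221696355529683
top bubble -1.84 peak 145 vial edges -30.313019343017643 26.6891676760379
[147 164 174 178 180 179 179 179 179 179 178 179 178 177 175 171 164 153
 144 143 151 162 172 178 182 185 188 188 187 184 180 175 170 163 152 143
 142 152 164 173 177 178 178 177 176 176 177 178 178 179 180 179 177 170
 155 134 109  87  74]
top level fit [ 0.5496 -0.2294  1.6918] 0.07510046214188804
```

The bubble is within about 0.5 mm of the middle of the lines. I'll move over the level with the fingers fully open along it.

```bash
python3 -c "
from h import *
rel(.549,-.2257,.235,7.08)"
```

```text
t 25.1 q [-0.3092  0.649   0.5102  1.8999 -0.4682  0.713  -0.9395] pos [ 0.5275 -0.0434  0.2808] F [0.4119 0.2321 0.4   ] op 0.548
rotvec deg [-0.0055  0.0127  1.842 ] trans now [-0.007   0.1835  0.0458] after turn [-0.0011  0.1836  0.0458]
```

>>> play_rows --translation '[[-0.001, 0.02, 0], [-0.001, 0.035, 0], [0, 0.04, 0], [0, 0.04, 0], [0, 0.03, 0], [0, 0.0185, 0], [0, 0, 0], [0, 0, 0.015], [0, 0, 0.015], [0, 0, 0.01], [0, 0, 0], [0, 0, 0]]' --delta_rot '[[0, 0, 1.85], [0, 0, 0], [0, 0, 0], [0, 0, 0], [0, 0, 0], [0, 0, 0], [0, 0, 0], [0, 0, 0], [0, 0, 0], [0, 0, 0], [0, 0, 0], [0, 0, 0]]' --grip '[1, 1, 1, 1, 1, 1, 1, 1, 1, 1, 1, 1]'

```text
clock: 26.6
tool_pos: [0.5489, -0.2257, 0.2411]
eef_rot: [0.998, 0.062, 0.0, 0.0]
contact_force: [-0.3, 0.2, -0.1]
opening: 1.001
finger_force: 0.0
```

```bash
python3 -c "
from h import *
rel(.549,-.2257,.213,7.08)"
```

```text
t 26.6 q [ 0.061   0.7718  0.4526  1.7446 -0.4721  0.7348 -0.6888] pos [ 0.5489 -0.2257  0.2411] F [-0.2966  0.2227 -0.121 ] op 1.001
rotvec deg [ 0.0156 -0.0175  0.0062] trans now [0.     0.     0.0281] after turn [0.     0.     0.0281]
```

>>> play_rows --translation '[[0, 0, 0.01], [0, 0, 0.008], [0, 0, 0.005], [0, 0, 0.003], [0, 0, 0.001], [0, 0, 0]]' --delta_rot '[[0, 0, 0], [0, 0, 0], [0, 0, 0], [0, 0, 0], [0, 0, 0], [0, 0, 0]]' --grip '[1, 1, 1, 1, 1, 1]'

```text
clock: 27.35
tool_pos: [0.5489, -0.2257, 0.214]
eef_rot: [0.998, 0.062, 0.0, 0.0]
contact_force: [0.0, -0.4, 0.3]
opening: 1.003
finger_force: 0.0
```

>>> play_rows --translation '[[0, 0, 0.001], [0, 0, 0.001], [0, 0, 0.0005], [0, 0, 0]]' --delta_rot '[[0, 0, 0], [0, 0, 0], [0, 0, 0], [0, 0, 0]]' --grip '[1, 1, 1, 1]'

```text
clock: 27.85
tool_pos: [0.5488, -0.2256, 0.2114]
eef_rot: [0.998, 0.062, 0.0, -0.0]
contact_force: [0.8, 0.3, -0.6]
opening: 0.997
finger_force: 0.0
```

>>> play_rows --translation '[[0, 0, 0.0006], [0, 0, 0.0006], [0, 0, 0]]' --delta_rot '[[0, 0, 0], [0, 0, 0], [0, 0, 0]]' --grip '[1, 1, 1]'

```text
clock: 28.22
tool_pos: [0.5488, -0.2257, 0.2105]
eef_rot: [0.998, 0.062, 0.0, -0.0]
contact_force: [-0.8, 1.0, 3.7]
opening: 0.999
finger_force: 1.9
```

>>> play_rows --translation '[[0, 0, 0.0003], [0, 0, 0.0002], [0, 0, 0], [0, 0, 0]]' --delta_rot '[[0, 0, 0], [0, 0, 0], [0, 0, 0], [0, 0, 0]]' --grip '[1, 1, 1, 1]'

```text
clock: 28.72
tool_pos: [0.5488, -0.2257, 0.2105]
eef_rot: [0.998, 0.062, 0.0, -0.0]
contact_force: [-1.9, 1.6, 7.8]
opening: 0.998
finger_force: 3.9
```

```bash
python3 - <<'E'
from h import *
F=[];im=[]
for c in("scene","top"):
    A=[]
    for _ in range(5):
        A.append(r.snapshot(c).astype(float));F.append(r.get_state()["contact_force"])
    a=np.mean(A,0);q=proj(c,[.549,-.226,.142])[0];x,y=(q-[40,22]).astype(int)
    im.append(cv2.resize(a[y:y+44,x:x+80].clip(0,255).astype(np.uint8),(560,300),interpolation=cv2.INTER_CUBIC))
print(np.mean(F,0),np.std(F,0),r.get_state()["moment"],r.get_state()["tool_pos"])
cv2.imwrite("pics/p1.png",np.vstack(im))
E
```

```text
[-1.5935  1.2335  7.6098] [0.5937 0.5307 0.3839] [ 0.1091  0.5287 -0.0699] [ 0.5488 -0.2257  0.2105]
```

View pics/p1.png

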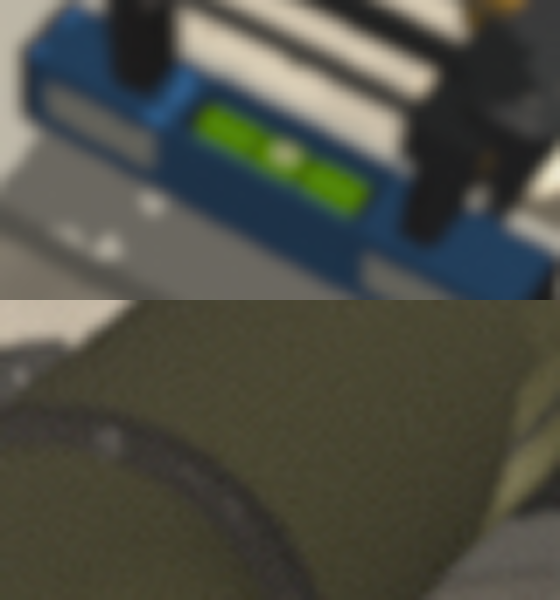

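Scene crop: both fingertips stand on the solid tops either side of the vial, and the bubble at (285,153) sits between the lines at about (262,140) and (308,165). I'll raise the push to 10 N and hold it.

>>> play_rows --translation '[[0, 0, 0.0003], [0, 0, 0], [0, 0, 0], [0, 0, 0], [0, 0, 0], [0, 0, 0], [0, 0, 0], [0, 0, 0], [0, 0, 0], [0, 0, 0], [0, 0, 0], [0, 0, 0], [0, 0, 0], [0, 0, 0]]' --delta_rot '[[0, 0, 0], [0, 0, 0], [0, 0, 0], [0, 0, 0], [0, 0, 0], [0, 0, 0], [0, 0, 0], [0, 0, 0], [0, 0, 0], [0, 0, 0], [0, 0, 0], [0, 0, 0], [0, 0, 0], [0, 0, 0]]' --grip '[1, 1, 1, 1, 1, 1, 1, 1, 1, 1, 1, 1, 1, 1]'

```text
clock: 30.98
tool_pos: [0.5488, -0.2257, 0.2105]
eef_rot: [0.998, 0.062, 0.0, -0.0]
contact_force: [-1.9, 0.9, 10.1]
opening: 1.0
finger_force: 5.0
```

```bash
python3 - <<'E'
from h import *
F=[]
for _ in range(6): r.snapshot("scene");F.append(r.get_state()["contact_force"])
print(np.mean(F,0));a,P=bubble("scene");k=np.abs(S)<30;print(P[k,1].astype(int));print(r.get_state()["clock"])
E
```

```text
[-2.405   1.7481 10.3726]
scene bubble -2.01 peak 95 vial edges -29.631524676227333 26.657022242918078
[ 94 104 112 116 119 120 120 120 120 120 120 120 120 119 117 114 110 105
 101 100 104 110 118 126 132 137 140 140 139 136 132 127 122 116 111 108
 106 108 111 115 117 119 120 120 120 120 120 119 119 119 118 117 113 108
 101  91  79  68  59]
31.475
```

The push is steady at about 10.2 N and the bubble is still within 0.5 mm of the middle, so I'll hand the job in.

```bash
python3 -c "
from plant import r
print(r.finish_job())"
```

```text
the job is handed in; nothing more can be done
None
```

The level stands free on the middle of the shelf, the foot is turned so the bubble rests within about 0.5 mm of centre between the lines, and I handed the job in at about 31.5 s with the arm still pressing at about 10 N; I did not touch the ramekins or the timer.

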